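Spray the bisque cup on the free turntable

TASK

Put the terracotta cup upright on the plaster disc that lies on the free turntable, with its whole foot on the disc; set it down rather than dropping it. Then, with the cup standing there by itself, press the nozzle cap of the spray can at that same turntable fully down and let it spring back up. The other turntable holds a finished pot: do not press its can, and leave the pot and the other things on the table alone.

Things in the scene. Friction and masses are not known exactly. Their poses are not given: they have to be found in the camera images.
- cup: Unglazed terracotta cup, plain straight-sided tube shape, open at the top, no handle: 54 mm outside diameter, 95 mm high, wall 5 mm, about 170 g. Stands upright on the table between the stations. Origin at the centre of its underside, z up.
- bat: Loose round plaster disc, 92 mm across, 12 mm thick, about 180 g, lying on the turntable of whichever station is free (left or right, it varies). Origin at the centre of its underside, 36 mm above the table; its top is 48 mm above the table.
- pot: Finished white glazed pot, squat and bulging with a narrow neck, 68 mm across at most, 70 mm high, standing directly on the other station's turntable. Origin at the centre of its underside. Leave it alone.
- station_left: Fixed spray station on the robot's left: plywood board 80 x 12 mm, x -65 to +185 mm. Origin on the table under the centre of its turntable (dark steel, 110 mm wide, does not turn, top 36 mm up). The aerosol can (53 mm wide) is clamped at x = 115 mm, its nozzle pointing along -x at the turntable. Its yaw varies. Same as the right one.
- station_right: Fixed spray station on the robot's right: plywood board 80 x 12 mm, x -65 to +185 mm. Origin on the table under the centre of its turntable (dark steel, 110 mm wide, does not turn, top 36 mm up). The aerosol can (53 mm wide) is clamped at x = 115 mm, its nozzle pointing along -x at the turntable. Its yaw varies. Same as the left one.
- wheel_left (a point): Centre of the top face of the left turntable, 36 mm above the table.
- wheel_right (a point): Centre of the top face of the right turntable, 36 mm above the table.
- cap_left (a joint): Sprung white nozzle cap of the left can, 30 mm across and 18 mm high: 0 = up (rest), grows as it is pressed down, 0.010 m = fully down. About 2 N starts it, 7 N takes it fully down; it springs back by itself.
- cap_right (a joint): Sprung white nozzle cap of the right can, 30 mm across and 18 mm high: 0 = up (rest), grows as it is pressed down, 0.010 m = fully down. About 2 N starts it, 7 N takes it fully down; it springs back by itself.
- cap_left_top (a point): Centre of the top face of the left nozzle cap (moves with it): 144 mm above the table at rest, 134 mm when fully down.
- cap_right_top (a point): Centre of the top face of the right nozzle cap (moves with it): 144 mm above the table at rest, 134 mm when fully down.
- jar: Bystander: closed amber glass jar, 60 mm across, 80 mm high, standing beyond the stations. Origin at the centre of its underside.
- brush: Bystander: brush lying on the table at the far left, under 35 mm high. Origin at its underside, near its middle.
- rib: Bystander: flat wooden scraper 110 x 50 x 8 mm lying on the table at the far right. Origin at the centre of its underside.

How it is judged:
By the outcome, as a careful person would: the job done as asked, in the order asked, and still so for the second after the job is handed in, with the robot touching nothing.
It also fails if it takes over 48 s, if anything falls off the work surface, if the arm or the gripper's body presses on something with over 40 N, if the wrist force passes 120 N, or if a joint passes its speed limit or range.

ROBOT

A 6-joint arm with a two-finger parallel gripper is mounted at the origin on the work surface. World frame = base frame: x ahead of the robot, y to its left, z up, the work surface at z = 0. Lengths are in mm, angles in rad, forces in N, time in s.
With the tool pointing down it reaches from about 350 to 975 mm from the base axis. Payload 7.1 kg.
Tool frame: the origin (TCP) lies on the front face of the gripper's body, between the roots of the fingers; the fingertips stand 80 mm ahead of it and the grasp point (between the pads) lies 61 mm ahead of it (env.tips_ahead is the distance from the TCP to the fingertips, in mm); z points along the fingers, y is the line along which they close (so a half turn about z gives the same grasp; the last joint's range is limited). The gripper opens to 88 mm and grips with 3 to 60 N. Pads are 20 mm wide; open, the fingers measure 115 mm over their backs; the gripper's body (75 mm by 178 mm) begins 61 mm behind the grasp point.
Start: joints at [-1.236, 0.423, 1.63, -0, 1.089, -0.019], TCP at [216.557, -586.266, 302.675] pointing down, gripper open.
Joint ranges: [-3, 3], [-0.9, 2.11], [0.09, 2.58], [-1.31, 4.45], [0.11, 2.69], [-2.54, 2.54]. Speed limits (rad/s): [2.39, 2.39, 3.01, 3.14, 3.14, 3.14].

INTERFACE

Orientations are given as a unit quaternion [x, y, z, w].
In Python, from station import env, set_gripper, viewer, workorder gives the robot as it stands. Calls block until the motion is done:
- env.reach(position, orientation): joint-space move of the TCP to a pose.
- env.move_l(position, rot=None, rate=150, f_stop=None): straight line of the TCP; rot=None keeps the orientation; rate is the mean speed in mm/s. With f_stop (N) it stops when the force on the tool has changed by that much, and returns True; else False.
- env.move_joints(angles): joint-space move.
- set_gripper(opening): finger opening in mm; the grip force is fixed at half the most; returns when the fingers have stopped.
- env.hold(seconds).
- env.ik(position, orientation): joint angles nearest the present ones, or None.
- env.read_state(): the state.
- viewer.camera(name): name is "scene" or "side" or "wrist"; returns the picture (420x560x3 uint8, blue, green, red); there is no depth.
- viewer.camera_params(name): a dict with "fx", "fy", "cx", "cy" (pixels), "dist" ([k1, k2, p1, p2, k3] as OpenCV has them; the pictures are not rectified), "pose" (4x4, takes a point from camera to world coordinates); the wrist camera has in their place "tool_from_camera" (4x4, takes a point from camera to tool coordinates, whose origin is the TCP and whose axes are the flange's). Camera axes: x right, y up, looking along -z (the intrinsics and any distortion apply to the point x, -y, -z); pixel columns grow to the right and rows downward; lengths in mm; the calibration is good to about 2 mm. A picture is of the moment at which its call begins: read the wrist's pose just before it. camera_params takes no time and is no camera call.
A pose or a line that the arm cannot do raises env.IKError and nothing moves.
- workorder.sign_off(): hands the job in; it is judged then, once.
The state is a dict: "time_s": time; "qpos": joint angles; "dq": joint speeds; "tau": joint torques, N m; "tool_pos": TCP position; "orientation": TCP orientation; "force": force on the tool from outside, world axes, zero at the start; "wrist_torque": the same for the moment, N m; "width": finger opening in mm; "grip_force": force on a finger pad.
Only numpy, scipy, OpenCV 4.12 (cv2) and the standard library are available. Lean on these libraries where they do the work, as an engineer would, in place of code of your own. Each camera call takes 0.05 s, during which the arm holds its last target. There are 200 camera calls.

## Working session

There is one attempt and no reset: what is moved stays moved. The work goes in short steps, each a Python script; the robot and the scene stay as the last script left them, time stands still between calls to the robot, and variables do not carry over. Pictures are saved under pics/ and viewed, at most 10 in all, crops included, and the job is handed in when it is done.

```bash
mkdir -p pics; ls; python3 - <<'E'
from station import env, viewer
import cv2, numpy as np
a=viewer.camera("scene");b=viewer.camera("side")
cv2.imwrite("pics/scene.png",a);cv2.imwrite("pics/side.png",b)
for n in("scene","side","wrist"):print(n,viewer.camera_params(n))
s=env.read_state();print(s['time_s'],s['orientation'],s['width'],s['force'])
E
```

```text
pics
scene {'fx': 497.4917963436539, 'fy': 497.4917963436539, 'cx': 282.22259532617915, 'cy': 211.13482240287624, 'dist': array([-0.18390365,  0.        ,  0.        ,  0.        ,  0.        ]), 'pose': array([[-6.43202014e-01, -6.00299873e-01,  4.75322239e-01,
         1.32401323e+03],
       [ 7.65696517e-01, -5.04177255e-01,  3.99392211e-01,
         6.24693797e+02],
       [-1.08431784e-04,  6.20842458e-01,  7.83935349e-01,
         1.34254521e+03],
       [ 0.00000000e+00,  0.00000000e+00,  0.00000000e+00,
         1.00000000e+00]])}
side {'fx': 442.1668755125045, 'fy': 442.1668755125045, 'cx': 282.7613415599841, 'cy': 214.7058527396333, 'dist': array([0.02907519, 0.        , 0.        , 0.        , 0.        ]), 'pose': array([[ 9.99818788e-01, -1.36063742e-02, -1.33137846e-02,
         5.56729368e+02],
       [ 4.46724606e-04,  7.15957248e-01, -6.98143982e-01,
        -8.27491699e+02],
       [ 1.90313089e-02,  6.98011523e-01,  7.15833587e-01,
         9.75052376e+02],
       [ 0.00000000e+00,  0.00000000e+00,  0.00000000e+00,
         1.00000000e+00]])}
wrist {'fx': 301.9979446945981, 'fy': 301.9979446945981, 'cx': 282.324018340403, 'cy': 206.45700144443168, 'dist': array([-0.0588403,  0.       ,  0.       ,  0.       ,  0.       ]), 'tool_from_camera': array([[ 1.23426903e-03,  9.54505247e-01,  2.98191565e-01,
         8.14543480e+01],
       [ 9.99998940e-01, -1.40856534e-03,  3.69612384e-04,
         2.77628455e-01],
       [ 7.72819264e-04,  2.98190793e-01, -9.54505974e-01,
        -8.18569673e+01],
       [ 0.00000000e+00,  0.00000000e+00,  0.00000000e+00,
         1.00000000e+00]])}
0.1 [ 9.84398031e-01  1.75954745e-01 -8.84579865e-05 -6.61075921e-04] 88.01851615240734 [ 0.38262943 -0.41399804 -0.72862396]
```

View pics/scene.png

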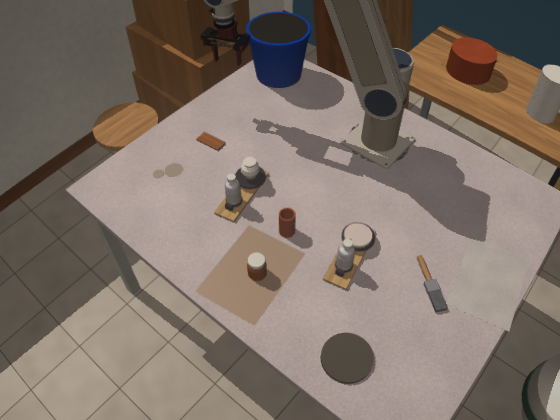

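View pics/side.png

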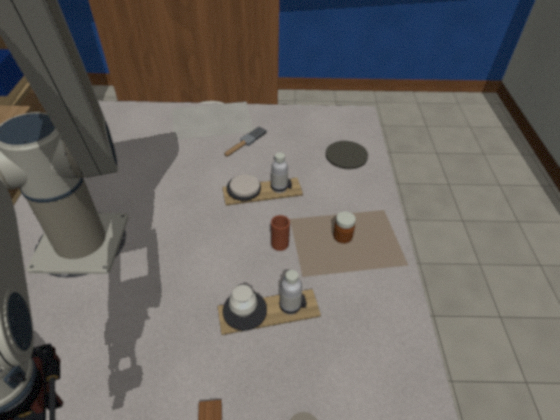

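The pot is on the right station (scene (250,170), side (242,300)), so the left station is free. Its bat is at scene (358,236), side (244,187), and the cap is at scene (347,243), side (279,157). The cup is at scene (287,222), side (280,233). Next I'll segment these, measure them and check the result on enlarged crops.

```bash
cat > h.py <<'E'
import cv2, numpy as np
from station import env, viewer, set_gripper
from scipy.spatial.transform import Rotation as R
def pose(n):
    p=viewer.camera_params(n)
    if 'pose' in p: return p,p['pose']
    s=env.read_state();T=np.eye(4);T[:3,:3]=R.from_quat(s['orientation']).as_matrix();T[:3,3]=s['tool_pos']
    return p,T@p['tool_from_camera']
def ray(P,uv):
    p,T=P
    K=np.array([[p['fx'],0,p['cx']],[0,p['fy'],p['cy']],[0,0,1]])
    q=cv2.undistortPoints(np.array(uv,float).reshape(-1,1,2),K,p['dist'])[:,0]
    d=np.c_[q[:,0],-q[:,1],-np.ones(len(q))]@T[:3,:3].T
    return T[:3,3],d
def onz(P,uv,z):
    o,d=ray(P,uv);return o+d*((z-o[2])/d[:,2])[:,None]
def proj(P,X):
    p,T=P
    K=np.array([[p['fx'],0,p['cx']],[0,p['fy'],p['cy']],[0,0,1]])
    Y=(np.atleast_2d(X)-T[:3,3])@T[:3,:3]*[1,-1,-1]
    return cv2.projectPoints(Y,np.zeros(3),np.zeros(3),K,p['dist'])[0][:,0]
E
python3 - <<'E'
from h import *
ims={n:cv2.imread(f"pics/{n}.png") for n in("scene","side")}
rough={"scene":dict(cup=(287,222),bat=(358,236),cap=(347,243)),"side":dict(cup=(280,233),bat=(244,187),cap=(279,157))}
for n in ims:
    P=pose(n)
    for k,z in(("cup",47),("bat",48),("cap",144)):print(n,k,onz(P,[rough[n][k]],z).round(1))
    hsv=cv2.cvtColor(ims[n],cv2.COLOR_BGR2HSV)
    for k,(u,v) in rough[n].items():print(k,hsv[v-2:v+3:2,u-2:u+3:2].reshape(-1,3).tolist())
a=cv2.resize(ims["scene"][185:305,250:400],None,fx=4,fy=4,interpolation=cv2.INTER_CUBIC)
b=cv2.resize(ims["side"][140:260,210:320],None,fx=4,fy=4,interpolation=cv2.INTER_CUBIC)
cv2.imwrite("pics/crop.png",cv2.resize(np.hstack([a,b]),(780,360)))
E
```

```text
scene cup [[563.1   5.7  47. ]]
scene bat [[460.7 216.7  48. ]]
scene cap [[566.4 236.4 144. ]]
cup [[8, 161, 127], [8, 161, 128], [7, 158, 121], [8, 139, 86], [7, 138, 85], [7, 138, 83], [7, 136, 86], [7, 138, 85], [8, 135, 83]]
bat [[12, 41, 188], [11, 40, 187], [12, 41, 187], [11, 40, 187], [11, 40, 187], [11, 40, 187], [11, 40, 187], [11, 40, 187], [12, 41, 187]]
cap [[22, 29, 195], [22, 29, 194], [21, 28, 193], [20, 29, 196], [23, 28, 194], [22, 29, 194], [21, 30, 178], [22, 29, 195], [22, 29, 195]]
side cup [[566.2   5.5  47. ]]
side bat [[453.3 194.7  48. ]]
side cap [[560.8 225.1 144. ]]
cup [[8, 147, 92], [10, 155, 92], [8, 146, 96], [9, 151, 88], [8, 159, 93], [8, 151, 93], [8, 145, 93], [9, 148, 93], [7, 145, 93]]
bat [[16, 27, 163], [17, 26, 159], [14, 27, 163], [17, 25, 161], [19, 28, 156], [19, 25, 161], [15, 25, 162], [17, 26, 160], [17, 26, 160]]
cap [[37, 20, 166], [38, 18, 169], [40, 18, 170], [35, 18, 152], [39, 20, 165], [33, 17, 162], [33, 18, 125], [40, 16, 140], [36, 18, 138]]
```

View pics/crop.png

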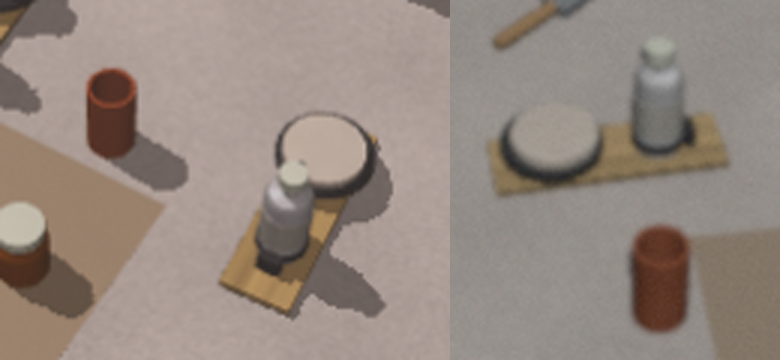

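```bash
python3 - <<'E'
from h import *
for i,(p,phi) in enumerate([((500,110,430),0.0),((450,150,400),0.6)]):
    env.reach(p,[np.cos(phi/2),np.sin(phi/2),0,0]);env.hold(0.3)
    P=pose("wrist");im=viewer.camera("wrist");cv2.imwrite(f"pics/w{i}.png",im)
    np.save(f"pics/T{i}.npy",P[1]);print(P[1].round(2).tolist(),env.read_state()['time_s'])
    for k,X in dict(cup=(565,5,95),bat=(455,205,48),cap=(563,230,144)).items():print(k,proj(P,X).round())
E
python3 -c "
import cv2,numpy as np
cv2.imwrite('pics/ww.png',cv2.resize(np.vstack([cv2.imread('pics/w%d.png'%i) for i in (0,1)]),(400,600)))"
```

```text
[[0.0, 0.95, 0.3, 581.68], [-1.0, 0.0, -0.0, 109.22], [-0.0, -0.3, 0.95, 511.78], [0.0, 0.0, 0.0, 1.0]] 3.1417
cup [[360. 126.]]
bat [[222. 195.]]
cap [[181. 129.]]
[[0.56, 0.79, 0.25, 517.85], [-0.83, 0.54, 0.17, 195.42], [-0.0, -0.3, 0.95, 482.16], [0.0, 0.0, 0.0, 1.0]] 4.0333
cup [[423. 168.]]
bat [[252. 147.]]
cap [[280.  56.]]
```

View pics/ww.png

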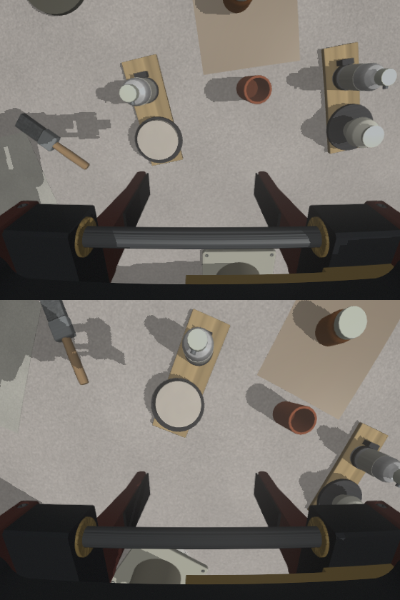

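Both wrist views (half-size mosaic) show the left station clearly. In full-resolution pixels, w0 has the bat near (221,196), the cap near (178,130) and the cup rim near (361,126). In w1 they are near (251,146), (276,55) and (420,165). I'll fit these with masks.

```bash
python3 - <<'E'
from h import *
seeds=[dict(cup=(361,126),bat=(221,196),cap=(178,130)),dict(cup=(420,165),bat=(251,146),cap=(276,55))]
p=viewer.camera_params("wrist");big=[]
rays={}
for i in(0,1):
    im=cv2.imread(f"pics/w{i}.png");P=(p,np.load(f"pics/T{i}.npy"));hsv=cv2.cvtColor(im,cv2.COLOR_BGR2HSV);vis=im.copy()
    for k,z in(("cup",95),("bat",48),("cap",144)):
        u,v=seeds[i][k]
        if k=="cup": m=cv2.inRange(hsv,(0,90,95),(14,255,255))   # lit rim
        else:
            c=np.median(im[v-3:v+4,u-3:u+4].reshape(-1,3),axis=0);t=14 if k=="cap" else 22
            m=cv2.inRange(im,np.clip(c-t,0,255),np.clip(c+t,0,255))
            m=cv2.morphologyEx(m,cv2.MORPH_OPEN,np.ones((3,3)))
        r=60 if k=="bat" else 30; w=np.zeros_like(m);cv2.circle(w,(u,v),r,255,-1);m&=w
        cs,_=cv2.findContours(m,cv2.RETR_EXTERNAL,cv2.CHAIN_APPROX_NONE)
        c=max(cs,key=cv2.contourArea)
        X=onz(P,c[:,0,:],z)[:,:2]
        A=np.c_[X,np.ones(len(X))];s=np.linalg.lstsq(A,(X**2).sum(1),rcond=None)[0]
        ctr=s[:2]/2;rad=np.sqrt(s[2]+ctr@ctr)
        (eu,ev),_=cv2.minEnclosingCircle(c)
        print(i,k,"fit",ctr.round(1),"r",rad.round(1),"resid",np.abs(np.hypot(*(X-ctr).T)-rad).max().round(1))
        rays.setdefault(k,[]).append((P,proj(P,[*ctr,z])))
        cv2.drawContours(vis,[c],-1,(0,255,0),1)
    big.append(vis[20:250,120:460])
for k,l in rays.items():   # triangulate
    M=0;b=0
    for P,uv in l:
        o,d=ray(P,uv);d=d[0]/np.linalg.norm(d[0]);Q=np.eye(3)-np.outer(d,d);M=M+Q;b=b+Q@o
    print(k,"tri",np.linalg.solve(M,b).round(1))
cv2.imwrite("pics/fit.png",cv2.resize(np.hstack(big),(800,270)))
E
```

```text
0 cup fit [565.7   4.5] r 25.6 resid 0.8
0 bat fit [449.9 207.7] r 84.4 resid 33.0
0 cap fit [562.  233.3] r 13.3 resid 0.8
1 cup fit [565.5   4.9] r 25.7 resid 1.1
1 bat fit [451.8 207.4] r 76.1 resid 23.8
1 cap fit [562.3 232.8] r 14.0 resid 3.1
cup tri [565.6   4.2  93.7]
bat tri [452.2 206.8  54.3]
cap tri [562.1 232.6 145.8]
```

View pics/fit.png

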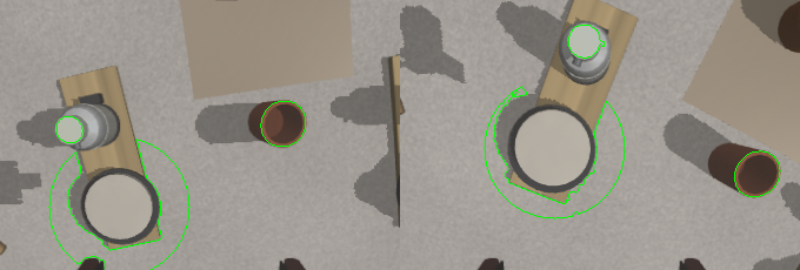

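Cup and cap fits are good: radii match and the triangulated heights are within 2 mm. The bat mask leaked into the table, so I'll refit it using only the component inside the dark ring.

```bash
python3 - <<'E'
from h import *
p=viewer.camera_params("wrist")
for i,(u,v) in enumerate([(221,196),(251,146)]):
    im=cv2.imread(f"pics/w{i}.png");P=(p,np.load(f"pics/T{i}.npy"))
    m=(cv2.cvtColor(im,cv2.COLOR_BGR2GRAY)>115).astype(np.uint8)
    w=np.zeros_like(m);cv2.circle(w,(u,v),37,1,-1)
    n,l=cv2.connectedComponents(cv2.morphologyEx(m&w,cv2.MORPH_OPEN,np.ones((3,3))))
    c=max(cv2.findContours((l==l[v,u]).astype(np.uint8),cv2.RETR_EXTERNAL,cv2.CHAIN_APPROX_NONE)[0],key=len)
    X=onz(P,c[:,0,:],48)[:,:2]
    s=np.linalg.lstsq(np.c_[X,np.ones(len(X))],(X**2).sum(1),rcond=None)[0];ctr=s[:2]/2;rad=np.sqrt(s[2]+ctr@ctr)
    e=np.hypot(*(X-ctr).T)-rad
    d=np.array([562.1,233])-ctr
    print(i,ctr.round(1),rad.round(1),np.abs(e).max().round(1),"dist cap",np.hypot(*d).round(1),"yaw",np.arctan2(d[1],d[0]).round(3))
E
```

```text
0 [453.3 208.5] 45.1 1.1 dist cap 111.5 yaw 0.222
1 [453.5 208.7] 45.1 1.0 dist cap 111.3 yaw 0.22
```

```bash
python3 - <<'E'
from h import *
phi=0.22;q=[np.cos(phi/2),np.sin(phi/2),0,0]
S=lambda t:(lambda s:print(t,round(s['time_s'],2),s['tool_pos'].round(1) if hasattr(s['tool_pos'],'round') else s['tool_pos'],round(s['width'],1),np.round(s['grip_force'],1),np.round(s['force'],1)))(env.read_state())
env.reach([565.6,4.6,240],q);S("above")
print(env.move_l([565.6,4.6,131],rate=100,f_stop=8));S("down")
set_gripper(40);S("grip")
env.move_l([565.6,4.6,250],rate=100);S("lift")
env.move_l([453.4,208.6,250],rate=150);env.move_l([453.4,208.6,190],rate=80);env.hold(.3);S("over bat")
P=pose("wrist");cv2.imwrite("pics/w2.png",viewer.camera("wrist"))
cv2.imwrite("pics/side2.png",viewer.camera("side"))
im=np.hstack([cv2.imread("pics/w2.png"),cv2.imread("pics/side2.png")[80:500]*1 if 0 else cv2.resize(cv2.imread("pics/side2.png")[100:250,180:380],(560,420))])
cv2.imwrite("pics/c2.png",cv2.resize(im,(800,300)))
E
```

```text
above 5.0 [565.8   5.1 240.8] 87.7 0.0 [ 0.1 -0.7 -0.6]
False
down 6.24 [566.    4.6 131.6] 87.9 0.0 [0.4 0.5 0.1]
grip 6.87 [565.7   4.6 131.1] 54.2 30.0 [-0.6  0.   2.1]
lift 8.21 [565.2   4.6 249.3] 54.2 30.0 [-0.6 -0.5 -2.7]
over bat 11.11 [453.5 208.7 190.4] 54.7 30.0 [ 0.2  0.6 -1.3]
```

View pics/c2.png

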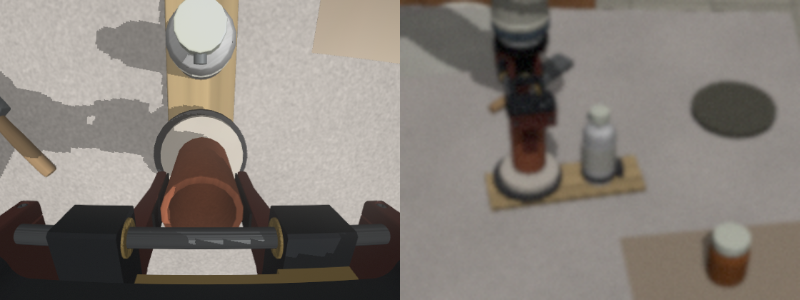

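The wrist view (left half) shows the cup held upright between the pads, with its foot over the bat (about (200,145)) and the station board straight ahead. The side view (right half) shows the cup just above the disc, centred at about (528,170). I'll lower it now.

```bash
python3 - <<'E'
from h import *
def S(t):
    s=env.read_state();print(t,round(s['time_s'],2),np.round(s['tool_pos'],1),round(s['width'],1),np.round(s['grip_force'],1),np.round(s['force'],1));return s
print(env.move_l([453.4,208.6,174],rate=15,f_stop=4));s=S("down")
if 175<s['tool_pos'][2]<183:
    set_gripper(88);S("open")
    x,y,z=env.read_state()['tool_pos'];env.move_l([x,y,z+25],rate=50);env.move_l([453.4,208.6,300],rate=130)
    x=453.4-60;env.move_l([x,208.6-13,320],rate=150);env.hold(.2);S("up")
    cv2.imwrite("pics/w3.png",viewer.camera("wrist"));np.save("pics/T3.npy",pose("wrist")[1])
    cv2.imwrite("pics/s3.png",viewer.camera("side"))
    cv2.imwrite("pics/c3.png",cv2.resize(np.hstack([cv2.imread("pics/w3.png"),cv2.resize(cv2.imread("pics/s3.png")[120:240,200:360],(560,420))]),(800,300)))
E
```

```text
True
down 11.94 [453.4 208.5 179. ] 54.3 30.0 [ 0.3 -1.   4. ]
open 12.64 [452.8 208.3 178.5] 88.1 0.0 [-0.2  0.1  0.1]
up 14.97 [394.  195.7 319.7] 87.6 0.0 [ 0.7  0.1 -0.4]
```

View pics/c3.png

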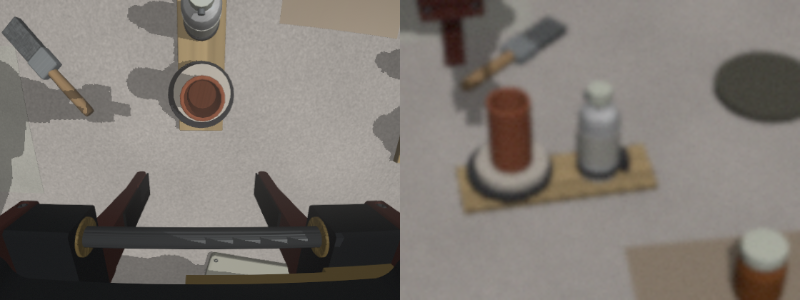

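The cup stands upright and alone on the bat, well inside its rim: wrist view (left half) at about (201,97), side view (right half) at about (510,130). Next I'll press the left cap with closed fingers.

```bash
python3 - <<'E'
from h import *
def S(t):
    s=env.read_state();print(t,round(s['time_s'],2),np.round(s['tool_pos'],1),round(s['width'],1),np.round(s['force'],1));return s
t=env.tips_ahead;print(t)
set_gripper(0)
env.move_l([562.2,233,300],rate=150);env.move_l([562.2,233,160+t],rate=100);env.hold(.3);S("above")
print(env.move_l([562.2,233,130+t],rate=15,f_stop=14));S("pressed");env.hold(.3);S("held")
env.move_l([562.2,233,165+t],rate=40);env.move_l([562.2,233,330],rate=120)
env.move_l([420,100,360],rate=200);env.hold(.5);S("away")
cv2.imwrite("pics/s4.png",viewer.camera("side"));cv2.imwrite("pics/sc4.png",viewer.camera("scene"))
cv2.imwrite("pics/c4.png",cv2.resize(np.hstack([cv2.imread("pics/sc4.png"),cv2.resize(cv2.imread("pics/s4.png")[120:240,200:360],(560,420))]),(800,300)))
E
```

```text
80.0
above 18.77 [562.4 233.1 240.6] 0.5 [ 0.5  0.3 -0.3]
True
pressed 20.33 [562.2 233.  214.4] 0.4 [-1.5 -1.1  6.6]
held 20.63 [562.2 233.  214.4] 0.8 [-1.9 -0.3  6. ]
away 24.06 [420.1 100.1 359.9] 1.0 [-0.1  0.1 -0. ]
```

View pics/c4.png

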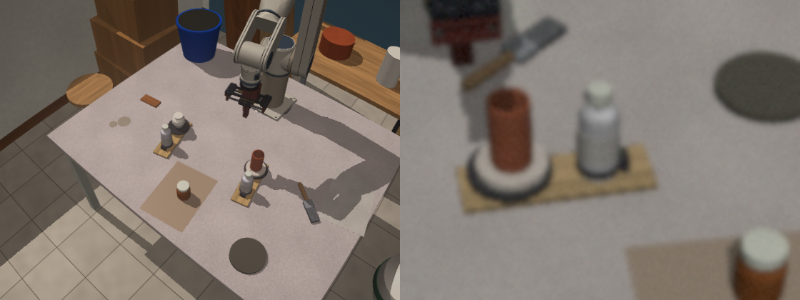

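The tool felt 14 N at the stop, but after relaxing it held only about 6.3 N at 134.4 mm. That leaves some doubt about full travel, so I'll press once more, to a target slightly past the stop and with a higher force limit.

```bash
python3 - <<'E'
from h import *
def S(t):
    s=env.read_state();print(t,round(s['time_s'],2),np.round(s['tool_pos'],1),np.round(s['force'],1));return s
env.move_l([562.2,233,330],rate=200);env.move_l([562.2,233,228],rate=100);env.hold(.2)
for z in (216,214,213,212):
    r=env.move_l([562.2,233,z],rate=15,f_stop=25);S(("at",z,r))
    env.hold(.15);f=S("held")['force'][2]
    if r or f>11:break
env.move_l([562.2,233,245],rate=40);env.move_l([562.2,233,330],rate=120)
env.move_l([420,100,360],rate=200);env.hold(.5);S("away")
cv2.imwrite("pics/s5.png",viewer.camera("side"))
a,b=[cv2.imread(f"pics/{n}.png")[120:240,200:360].astype(int) for n in("s3","s5")]
print("mean diff",np.abs(a-b)[:,40:].mean())
cv2.imwrite("pics/c5.png",cv2.resize(cv2.imread("pics/s5.png")[120:340,200:360],None,fx=2.5,fy=2.5))
E
```

```text
('at', 216, False) 27.61 [562.3 233.  216.3] [-1.2 -0.9  4.9]
held 27.76 [562.3 233.1 216.3] [-1.   0.   6.1]
('at', 214, False) 28.04 [562.3 233.1 214.4] [-0.6 -0.6  7.1]
held 28.19 [562.3 233.1 214.4] [-1.9 -1.1  7.1]
('at', 213, False) 28.44 [562.4 233.1 214.3] [-3.3 -0.9 12.4]
held 28.59 [562.4 233.1 214.3] [-4.4 -1.9 13.7]
away 32.03 [420.1 100.1 359.9] [ 0.  -0.2 -0.2]
mean diff 2.36587962962963
```

View pics/c5.png

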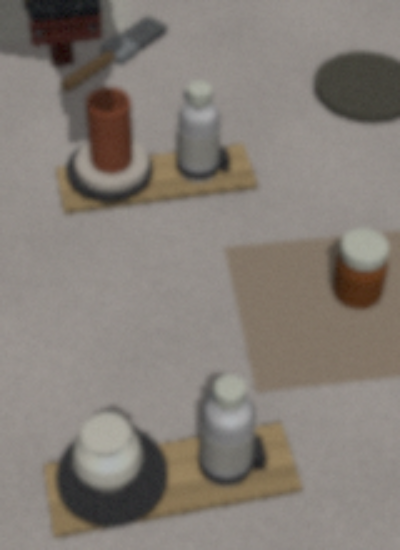

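This time the cap clearly bottomed: the force rose from 7.1 to 13.7 N with no further travel at 214.3 mm. In the picture the cup stands on the bat (110,135), the left cap is back up (200,95), and the pot and the right can look untouched.

```bash
python3 -c "
from station import workorder
print(workorder.sign_off())"
```

```text
the job is handed in; nothing more can be done
None
```

The cup stands upright on the disc at the left station, that station's cap was pressed fully down (twice, to be sure) and sprang back up, and the job is handed in; the clock read 32 s at the last check.

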